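Dip the oil level of a spinning wheel drive

TASK

Check the gear oil of the spinning wheel's drive: take the wiped dipstick from its wooden cradle, slide it down the slanting guide tube until its brass collar stops on the tube's mouth, then draw it all the way out and hold it up level for reading. Finish while still holding it there, level and still, at least 20 cm above the bench and touching nothing else. Keep the clean dipstick off the bench, and leave the tools and other things lying about where they are.

Things in the scene. Friction and masses are not known exactly. Their poses are not given: they have to be found in the camera images.
- dip_handle (a point): dipstick, loose, about 85 to 170 g, a straight round piece 216 mm long: steel rod 8 mm thick and 140 mm long with a tapered tip, then a brass collar 28 mm across and 6 mm thick, then a round yellow handle 18 mm thick and 70 mm long. This point is on its axis, 47 mm from the collar's rod-side face, a good place to grip; its x axis runs along the dipstick from tip to handle. At the start it lies level in the cradle with its axis 52 mm above the bench
- dip_collar (a point): point on the dipstick's axis in the collar's rod-side face (the face that lands on the tube's mouth); axes as dip_handle; it is the origin of the dipstick
- dip_tip (a point): end of the dipstick's rod, 140 mm from dip_collar along its -x; axes as dip_handle
- cradle: fixed wooden cradle 165 x 70 mm, base 12 mm thick, with two notched uprights 61 and 52 mm high and 50 mm wide: the one carries the handle beside the collar, the other the rod near its tip. Origin on the bench right under dip_collar; the dipstick lies along its x axis, handle towards +x. The handle is free of the cradle from 19 mm past the collar's rod-side face to its end; the base ends 28 mm past that face, so further out nothing is under the handle but the bench
- guide_tube: fixed yellow guide tube on the drive's sloped shoulder, 45 degrees from vertical, open at its upper end; outside 20 mm, flared to 29 mm at the mouth. Origin at the centre of the mouth, 200 mm above the bench; its z axis runs out of the bore, up and away from the drive. Bore 12 mm, widening to 21 mm over the last 15 mm at the mouth; the tube is 75 mm long with free space below for the whole 140 mm rod
- drive: fixed geared drive, dark iron gearbox 180 x 120 mm with top 168 mm above the bench (an eye bolt to 205 mm), grey motor 122 mm thick reaching 245 mm to its -y side with a terminal box up to 182 mm, a wooden disc 136 mm across on its +y side, all on a plank 250 x 460 mm. Origin on the bench under the gearbox; the tube's mouth lies 92 mm along its +x axis from the origin and the tube leans towards +x. Gearbox from -120 to +60 mm in x, -60 to +60 mm in y; the disc to +108 mm in y
- table: the concrete bench, top at height 0
- screwdriver: loose screwdriver with pink handle and yellow shank, about 200 mm, lying; origin on the bench side of its middle
- wrench: loose steel wrench lying on the bench
- oil_bottle: loose green bottle, 60 mm across, 150 mm high, origin under its centre
- bolt_jar: loose amber jar, 70 mm across, 90 mm high, origin under its centre
- spare_disc: loose dark wooden disc, 120 mm across, 34 mm high with its knob, origin under its centre
- scissors: loose scissors, 210 mm, lying flat

How it is judged:
On the way, in this order (a step that is already met when the one before it is completed fails the run):
1. the dipstick is home: its collar sits on the tube's mouth (within 3 mm), in line with the tube (z of dip_collar in the frame of guide_tube below 0.003 m and distance between dip_collar and guide_tube below 0.006 m and angle between the x axis of dip_collar and the z axis of guide_tube, either way round below 0.12 rad), for 0.2 s.
2. the dipstick is drawn right out of the tube in the gripper (z of dip_tip in the frame of guide_tube above 0.005 m and contact force between dipstick and the fingers above 0.5 N), for 0.1 s.
At the end, for the whole second after the job is handed in: The gripper holds the dipstick still (slower than 30 mm/s), level within 10 degrees, tip and handle at least 195 mm above the bench, touching neither the drive, its tube, the cradle nor the bench (angle between dip_handle's own x axis and vertical between 1.396 and 1.745 rad and height (world z) of each of dip_handle, dip_tip above 0.195 m and contact force between dipstick and the fingers above 0.5 N and contact force between dipstick and drive below 0.1 N and contact force between dipstick and guide_tube below 0.1 N and contact force between dipstick and cradle below 0.1 N and contact force between dipstick and table below 0.1 N and linear speed of dipstick below 0.03 m/s and angular speed of dipstick below 0.2 rad/s); the arm keeps its last pose, push and grip.
It fails at once if the dipstick touches the bench (contact force between dipstick and table above 0.3 N).
It fails at once if a tool, jar, bottle or disc that lies about is moved more than 20 mm (distance of any of screwdriver, wrench, oil_bottle, bolt_jar, spare_disc, scissors from where it was at the start of the episode above 0.02 m).
It also fails if it takes over 58 s, if anything falls off the work surface, if the arm or the gripper's body presses on something with over 40 N, if the wrist force passes 120 N, or if a joint passes its speed limit or range.

ROBOT

A 6-joint arm with a two-finger parallel gripper is mounted at the origin on the work surface. World frame = base frame: x ahead of the robot, y to its left, z up, the work surface at z = 0. Lengths are in m, angles in rad, forces in N, time in s.
With the tool pointing down it reaches from about 0.375 to 0.9 m from the base axis. Payload 3.1 kg.
Tool frame: the origin (TCP) lies midway between the tips of the shut fingers; the grasp point (between the pads) lies 19 mm behind it; z points along the fingers, y is the line along which they close (so a half turn about z gives the same grasp; the last joint's range is limited). The gripper opens to 87 mm and grips with 3 to 60 N. Pads are 19 mm wide; open, the fingers measure 117 mm over their backs; the gripper's body (75 mm by 190 mm) begins 51 mm behind the grasp point.
Start: joints at [1.075, 0.527, 1.433, -0, 1.181, -0.178], TCP at [0.195, 0.594, 0.194] pointing down, gripper open.
Joint ranges: [-3.08, 3.08], [-0.75, 2.2], [0.22, 2.44], [-1.43, 4.57], [0, 2.65], [-2.85, 2.85]. Speed limits (rad/s): [2.79, 2.79, 3.14, 3.14, 3.14, 3.14].

INTERFACE

Orientations are given as a unit quaternion [x, y, z, w].
In Python, from rig import get_obs, cams, job gives the robot as it stands.
- The arm moves only by the tool servo_tool, never from a script. Its argument "moves" is text: rows parted by semicolons, each of 5 numbers parted by spaces: the shift along the tool's x, y, z in m, then the turn about the tool's z in degrees, then the finger opening in m, from 0 to 0.087. In form: dx dy dz spin claw; .... A call has 1 to 10 rows; each row is the pose to reach, as a shift and turn from the pose commanded when the call began, along the tool's axes at that moment; what a row does not reach only later rows make up. A row lasts 1/12 s, in which the tool goes at most 41.7 mm and 7.16 degrees, less where a joint would pass 70% of its speed; a pose out of reach is approached as far as the arm can. A call with a gripper value outside its range is refused whole. The fingers move at their own pace and stop on an object; "grip_force" is the grip in N (left out, the last holds). Time passes only in rows, so rows that repeat a pose let the fingers close. It gives the time, the measured TCP pose, the force, the opening and the grip force at its end, in the units of the state.
- get_obs(): the state, without advancing time (a new reading comes with each control period).
- cams.camera(name): name is "side" or "top" or "wrist"; returns the picture (420x560x3 uint8, blue, green, red); there is no depth.
- cams.camera_model(name): a dict with "fx", "fy", "cx", "cy" (pixels), "dist" ([k1, k2, p1, p2, k3] as OpenCV has them; the pictures are not rectified), "R" (3x3) and "t" (3): a world point X has camera coordinates R X + t. Camera axes: x right, y down, z forward; pixel columns grow to the right and rows downward; lengths in m; the calibration is good to about 2 mm. A picture is of the moment at which its call begins: read the wrist's pose just before it. camera_model takes no time and is no camera call; for the wrist camera it gives the pose at the moment of the call.
- job.hand_in(): hands the job in; it is judged then, once.
The state is a dict: "time": time; "q": joint angles; "joint_velocities": joint speeds; "joint_torque": joint torques, N m; "position": TCP position; "tool_rot": TCP orientation; "ft_force": force on the tool from outside, world axes, zero at the start; "moment": the same for the moment, N m; "grip_width": finger opening in m; "grip_force": force on a finger pad.
Only numpy, scipy, OpenCV 4.12 (cv2) and the standard library are available. Lean on these libraries where they do the work, as an engineer would, in place of code of your own. Each camera call takes 0.05 s, during which the arm holds its last target. There are 200 camera calls.

## Working session

There is one attempt and no reset: what is moved stays moved. The work goes in short steps, Python scripts to look and compute and a tool call to move; the robot and the scene stay as the last step left them, time stands still between calls to the robot, and variables do not carry over. Pictures are saved under pics/ and viewed, at most 10 in all, crops included, and the job is handed in when it is done.

Besides the shell and the picture viewer there is one more tool, called as name(argument=value, ...), one argument or row to a line, values as JSON. servo_tool: Moves the arm, as the interface text tells. Its arguments: {"type":"object","properties":{"moves":{"type":"string"},"grip_force":{"type":"number"}},"required":["moves"]}

```bash
mkdir -p pics
cat > h.py <<'E'
import numpy as np, cv2
from rig import get_obs, cams, job
def save(n,f,crop=None,s=1):
    im=cams.camera(n)
    if crop: x0,y0,x1,y1=crop; im=im[y0:y1,x0:x1]
    if s!=1: im=cv2.resize(im,None,fx=s,fy=s,interpolation=cv2.INTER_CUBIC)
    cv2.imwrite('pics/'+f,im)
def ray(n,p,m=None):
    m=m or cams.camera_model(n)
    K=np.array([[m['fx'],0,m['cx']],[0,m['fy'],m['cy']],[0,0,1.]])
    u=cv2.undistortPoints(np.array([[p]],float),K,np.array(m['dist'],float))[0,0]
    R=np.array(m['R']);t=np.array(m['t'])
    return -R.T@t, R.T@np.array([u[0],u[1],1.])
def onz(n,p,z,m=None):
    o,d=ray(n,p,m); return o+d*(z-o[2])/d[2]
def tri(obs):
    A=np.zeros((3,3));b=np.zeros(3);L=[]
    for n,p in obs:
        o,d=ray(n,p); d=d/np.linalg.norm(d); P=np.eye(3)-np.outer(d,d); A+=P;b+=P@o;L.append((o,P))
    X=np.linalg.solve(A,b); return X,[np.linalg.norm(P@(X-o)) for o,P in L]
def proj(n,X):
    m=cams.camera_model(n)
    K=np.array([[m['fx'],0,m['cx']],[0,m['fy'],m['cy']],[0,0,1.]])
    return cv2.projectPoints(np.array(X,float).reshape(-1,1,3),cv2.Rodrigues(np.array(m['R'],float))[0],np.array(m['t'],float),K,np.array(m['dist'],float))[0][:,0]
E
python3 - <<'E'
from h import *
save('top','t1.png',None,1.42); save('side','s1.png',None,1.42)
for n in('top','side'):
    m=cams.camera_model(n); print(n,-np.array(m['R']).T@m['t'],np.array(m['R'])[2],m['fx'])
o=get_obs(); print(o['position'],o['tool_rot'],o['time'])
E
```

```text
top [0.41505652 0.06156692 1.41803996] [ 0.08550518  0.01106162 -0.99627632] 442.3985083091482
side [ 0.08495717 -1.01645156  1.01183382] [ 0.29928909  0.74277393 -0.59892647] 508.22141573048737
[0.19493012 0.59304924 0.19345552] [ 1.58224457e-01  9.87402660e-01 -9.52152608e-04 -3.17613934e-04] 0.1
```

View pics/t1.png

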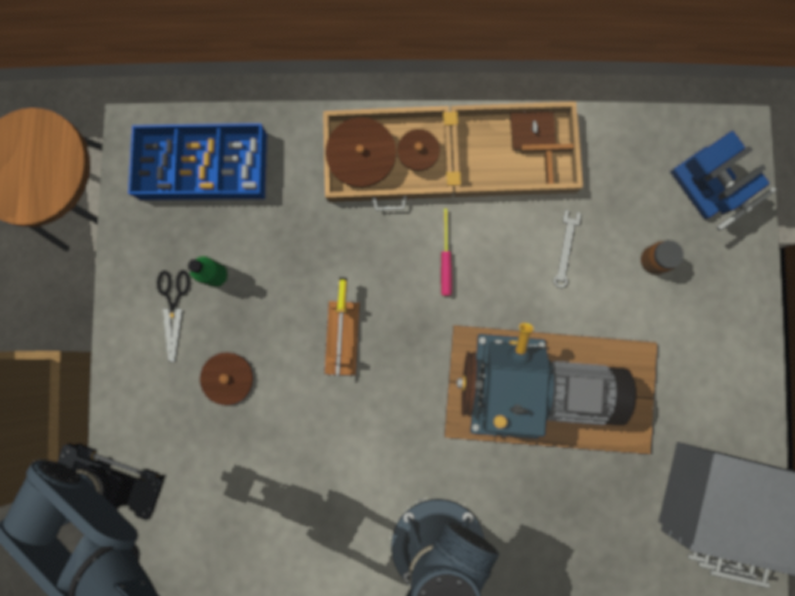

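View pics/s1.png

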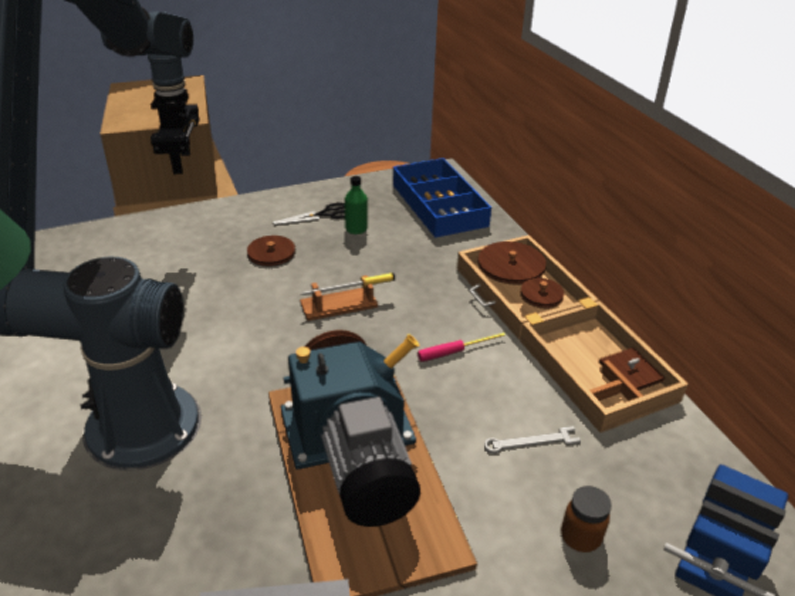

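Run:
```python
from h import *
T=cams.camera('top');S=cams.camera('side')
def c(im,x,y,w=80,h=60): return cv2.resize(im[y:y+h,x:x+w],(400,300),interpolation=cv2.INTER_CUBIC)
cv2.imwrite('pics/c1.png',np.vstack([np.hstack([c(T,200,190,106,80),c(T,330,215)]),np.hstack([c(S,205,180),c(S,240,220)])]))
```

```text
(no output)
```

View pics/c1.png

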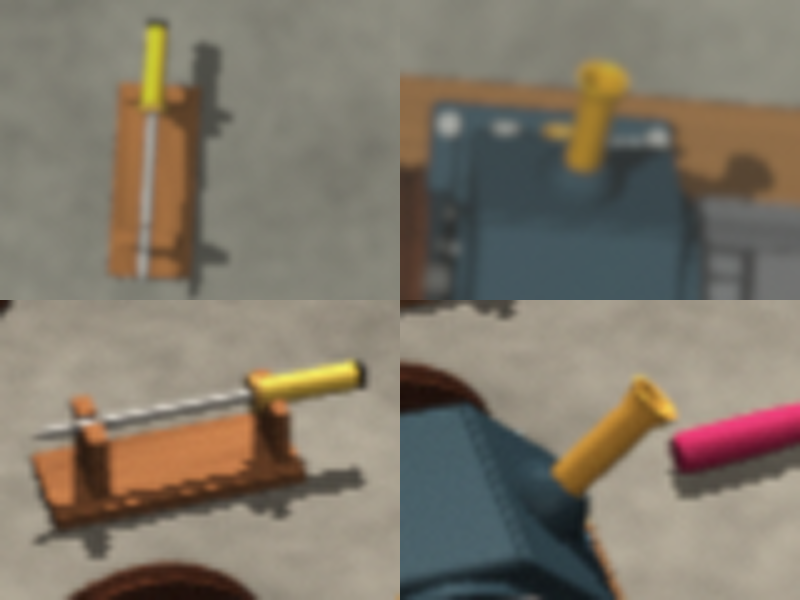

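Run:
```python
from h import *
np.set_printoptions(precision=4,suppress=True)
he=onz('top',(241.3,195.9),.052); tp=onz('top',(237.9,263.9),.052)
print('top',he,tp,np.linalg.norm(he-tp))
hs=onz('side',(277.4,194.8),.052); ts=onz('side',(212,207.4),.052)
print('side',hs,ts,np.linalg.norm(hs-ts))
print('mouth',tri([('top',(370.8,230.6)),('side',(291.2,239.6))]),onz('top',(370.8,230.6),.2),onz('side',(291.2,239.6),.2))
print('base',tri([('top',(367.2,248.6)),('side',(273.6,256))]))
# gearbox top corners / plank corners from top
s=1.42
for p in [(455,325),(658,342),(655,453),(444,438)]: print('plank',onz('top',(p[0]/s,p[1]/s),.0))
for p in [(446,290),(447,208)]: print('screwdr',onz('top',(p[0]/s,p[1]/s),.01))
from scipy.spatial.transform import Rotation as R
print(R.from_quat(get_obs()['tool_rot']).as_matrix(), cams.camera_model('wrist'))
```

```text
top [0.5894 0.2108 0.052 ] [0.3786 0.2186 0.052 ] 0.21099281415059376
side [0.5898 0.2078 0.052 ] [0.3745 0.216  0.052 ] 0.2155235715675476
mouth (array([ 0.4756, -0.164 ,  0.199 ]), [np.float64(2.2776630850427842e-05), np.float64(2.2776630850427086e-05)]) [ 0.4755 -0.1638  0.2   ] [ 0.475  -0.1651  0.2   ]
base (array([ 0.4286, -0.1616,  0.1577]), [np.float64(0.0023349922810900173), np.float64(0.002334992281089961)])
plank [ 0.4904 -0.039   0.    ]
plank [ 0.4532 -0.5015  0.    ]
plank [ 0.2036 -0.4895  0.    ]
plank [ 0.2378 -0.0143  0.    ]
screwdr [ 0.5688 -0.0182  0.01  ]
screwdr [ 0.7571 -0.0208  0.01  ]
[[-0.9499  0.3125 -0.0006]
 [ 0.3125  0.9499 -0.0012]
 [ 0.0002 -0.0014 -1.    ]] {'fx': 314.7509701239766, 'fy': 314.7509701239766, 'cx': 280.3933598136194, 'cy': 211.80098678402982, 'dist': array([0.0074, 0.    , 0.    , 0.    , 0.    ]), 'R': array([[ 0.3124,  0.95  , -0.001 ],
       [ 0.9152, -0.3007,  0.2683],
       [ 0.2545, -0.0847, -0.9633]]), 't': array([-0.6256, -0.0315,  0.3902])}
```

servo_tool(
  moves="-0.036 -0.019 0 -2 0.06; -0.072 -0.038 0 -4 0.06; -0.108 -0.058 0 -6 0.06; -0.144 -0.077 0 -8 0.06; -0.18 -0.096 0 -10 0.06; -0.216 -0.115 0 -12 0.06; -0.252 -0.135 0 -14 0.06; -0.288 -0.154 0 -16.1 0.06; -0.324 -0.173 0 -16.1 0.06; -0.360 -0.192 0 -16.1 0.06",
)

```text
time: 1.03
position: [0.4782, 0.2971, 0.1943]
tool_rot: [0.018, 1.0, -0.0, -0.0]
ft_force: [-0.3, 1.0, -0.4]
grip_width: 0.0601
grip_force: 0.0
```

```bash
cat >> h.py <<'E'
from scipy.spatial.transform import Rotation as Ro
np.set_printoptions(precision=4,suppress=True)
def st():
    o=get_obs(); M=Ro.from_quat(o['tool_rot']).as_matrix()
    print('t',round(o['time'],2),'pos',np.array(o['position']),'yawx',np.degrees(np.arctan2(M[1,0],M[0,0])),'zz',M[2,2],'F',np.array(o['ft_force']),'w',o['grip_width'],'g',o['grip_force']); return o,M
E
python3 - <<'E'
from h import *
o,M=st(); d=np.array([.561,.2104,.1335])-o['position']; print(M.T@d)
E
```

```text
t 1.03 pos [0.4782 0.2971 0.1943] yawx 177.89050944445262 zz -0.9999999755770506 F [-0.2947  0.9585 -0.3952] w 0.06005344791240207 g 0.0
[-0.086  -0.0836  0.0608]
```

servo_tool(
  moves="-0.028 -0.027 0.02 0 0.06; -0.056 -0.055 0.04 0 0.06; -0.086 -0.0836 0.060 0 0.06; -0.086 -0.0836 0.060 0 0.06; -0.086 -0.0836 0.060 0 0.06",
)

```text
time: 1.45
position: [0.5612, 0.2095, 0.1324]
tool_rot: [0.021, 1.0, -0.0, -0.001]
ft_force: [0.1, -0.3, 0.6]
grip_width: 0.0601
grip_force: 0.0
```

Run:
```python
from h import *
st(); save('wrist','w1.png',None,1.42)
he=np.array([.5897,.2093,.052]);tp=np.array([.3765,.2173,.052]);u=(he-tp)/np.linalg.norm(he-tp)
print(proj('wrist',[he,he-u*.029,he-u*.076,tp])*1.42)
```

```text
t 1.45 pos [0.5612 0.2095 0.1324] yawx 177.63469828363105 zz -0.9999964436511177 F [ 0.1171 -0.3166  0.6045] w 0.060065846155678684 g 0.0
[[394.7047 342.8831]
 [394.5217 299.6519]
 [394.2016 224.3068]
 [393.0503 -43.7801]]
```

View pics/w1.png

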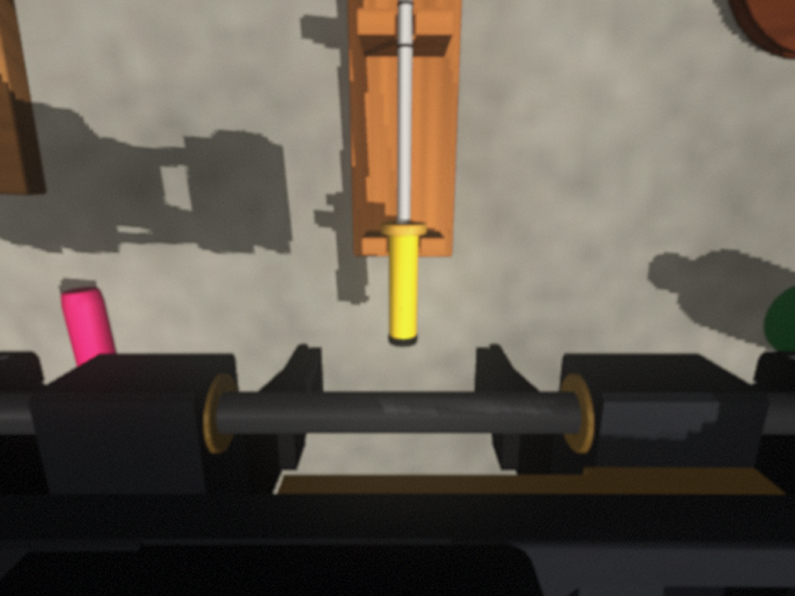

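Run:
```python
from h import *
s=1.42
for p in[(403,340),(404,226),(405,100),(405,12)]: print(onz('wrist',(p[0]/s,p[1]/s),.052))
o,M=st(); print(o['q']); m=cams.camera_model('wrist'); c=-np.array(m['R']).T@m['t']; print('cam in tool',M.T@(c-o['position']))
```

```text
[0.5879 0.2147 0.052 ]
[0.515 0.218 0.052]
[0.4451 0.2211 0.052 ]
[0.402  0.2226 0.052 ]
t 1.5 pos [0.5599 0.2112 0.1334] yawx 177.7350989010812 zz -0.9999968092748573 F [0.4723 0.8068 0.4247] w 0.05959366855186552 g 0.0
[ 0.1738  0.567   1.558   0.0006  1.0191 -1.3578]
cam in tool [ 0.0739  0.0014 -0.19  ]
```

```bash
cat >> h.py <<'E'
def yellow(n,box):
    m=cams.camera_model(n); im=cams.camera(n); h=cv2.cvtColor(im,cv2.COLOR_BGR2HSV)
    k=cv2.inRange(h,(22,130,80),(38,255,255)); q=np.zeros_like(k); x0,y0,x1,y1=box; q[y0:y1,x0:x1]=k[y0:y1,x0:x1]
    ys,xs=np.nonzero(q); return m,np.c_[xs,ys]
E
python3 - <<'E'
from h import *
m,p=yellow('wrist',(240,160,330,245)); print(len(p),p.min(0),p.max(0))
for y in(175,200,225):
    xs=p[p[:,1]==y][:,0]; print(y,xs.min(),xs.max(),onz('wrist',(xs.mean(),y),.055,m))
st()
E
```

```text
1492 [272 162] [292 240]
175 272 291 [0.528  0.2149 0.055 ]
200 272 291 [0.55   0.2141 0.055 ]
225 272 290 [0.573  0.2127 0.055 ]
t 1.55 pos [0.5594 0.2123 0.1342] yawx 177.84156524257497 zz -0.9999985930170633 F [ 0.056  -0.6687 -0.1893] w 0.059914954496774246 g 0.0
```

servo_tool(
  moves="0 0.001 0.03 0 0.06; 0 0.0015 0.06 0 0.06; 0 0.0015 0.09 0 0.05; 0 0.0015 0.101 0 0.04; 0 0.0015 0.101 0 0.03; 0 0.0015 0.101 0 0.01; 0 0.0015 0.101 0 0; 0 0.0015 0.101 0 0; 0 0.0015 0.101 0 0; 0 0.0015 0.101 0 0",
  grip_force=6,
)

```text
time: 2.38
position: [0.561, 0.2138, 0.0347]
tool_rot: [0.018, 1.0, 0.0, 0.001]
ft_force: [0.1, 0.7, 1.1]
grip_width: 0.0144
grip_force: 0.0
```

servo_tool(
  moves="0 0 0 0 0; 0 0 0 0 0; 0 0 0 0 0; 0 0 0 0 0",
)

```text
time: 2.72
position: [0.5602, 0.2135, 0.0334]
tool_rot: [0.018, 1.0, -0.0, -0.0]
ft_force: [-0.6, -0.1, -0.0]
grip_width: 0.0008
grip_force: 0.0
```

Run:
```python
from h import *
st()
```

```text
t 2.72 pos [0.5602 0.2135 0.0334] yawx 177.88315740784788 zz -0.9999999976740223 F [-0.6161 -0.0918 -0.0029] w 0.0007806393497671769 g 0.0
```

Run:
```python
from h import *
W=cams.camera('wrist');S=cams.camera('side')
cv2.imwrite('pics/w2.png',np.hstack([cv2.resize(W,(400,300)),cv2.resize(S[150:270,180:340],(400,300),interpolation=cv2.INTER_CUBIC)]))
```

```text
(no output)
```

View pics/w2.png

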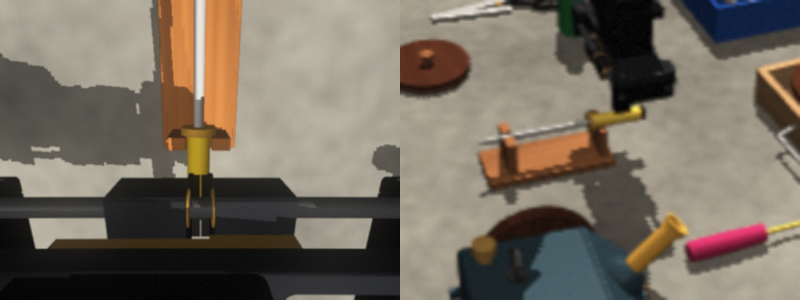

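Run:
```python
from h import *
o,M=st()
P=np.array(o['position']); X=[P,P+[0,0,.019],P+[0,0,.07],[.588,.2127,.052],[.515,.2155,.052]]
a=proj('side',X); print((a-[180,150])*2.5+[400,0])
print(proj('wrist',X)*400/560)
S=cams.camera('side'); cv2.imwrite('pics/s3.png',cv2.resize(S[150:240,215:305],(600,600),interpolation=cv2.INTER_CUBIC)); print((a-[215,150])*600/90)
```

```text
t 2.82 pos [0.5601 0.2135 0.0333] yawx 177.88448734596327 zz -0.9999999772218819 F [ 0.1572 -0.7174  0.4261] w 0.0006726975834052305 g 0.0
[[620.2277 125.9526]
 [620.3392 114.0645]
 [620.6474  81.3239]
 [640.7793 110.1888]
 [586.6883 120.5708]]
[[198.6144 173.6427]
 [198.4529 182.0743]
 [197.8029 216.0013]
 [198.7555 212.2028]
 [198.7268 127.4545]]
[[353.9406 335.8737]
 [354.2378 304.172 ]
 [355.0598 216.8636]
 [408.7447 293.8369]
 [264.5022 321.5222]]
```

View pics/s3.png

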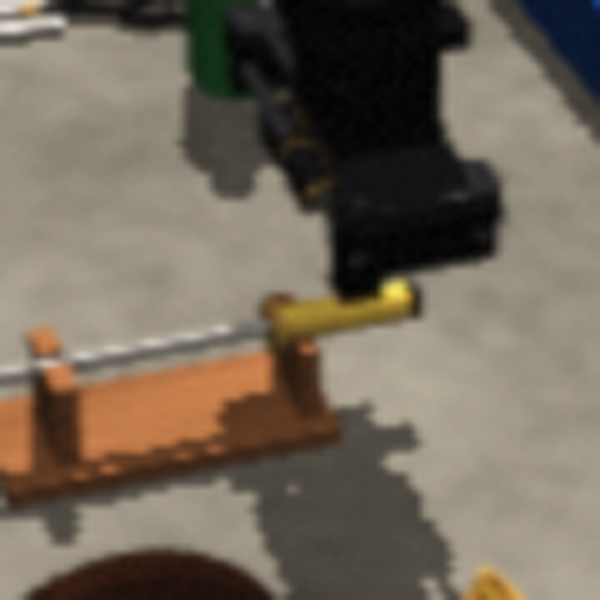

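servo_tool(
  moves="0 0 0 0 0.03; 0 0 0 0 0.05; 0 0 0 0 0.05; 0 0 0 0 0.05; 0 0 0 0 0.05; 0 0 0 0 0.05",
)

```text
time: 3.37
position: [0.5602, 0.2136, 0.0334]
tool_rot: [0.018, 1.0, -0.0, 0.0]
ft_force: [-0.2, 0.7, 1.2]
grip_width: 0.0329
grip_force: 0.0
```

Run:
```python
from h import *
o,M=st(); P=np.array(o['position'])
W=cams.camera('wrist');S=cams.camera('side')
cv2.imwrite('pics/w3.png',np.hstack([cv2.resize(W[150:300,205:355],(400,400),interpolation=cv2.INTER_CUBIC),cv2.resize(S[165:225,240:300],(400,400),interpolation=cv2.INTER_CUBIC)]))
X=[P,P+M@[0,.025,0],P+M@[0,-.025,0]]
print((proj('wrist',X)-[205,150])*400/150,(proj('side',X)-[240,165])*400/60+[400,0])
```

```text
t 3.37 pos [0.5602 0.2136 0.0334] yawx 177.89263540348188 zz -0.9999999994218657 F [-0.1641  0.6504  1.1858] w 0.0328981156547086 g 0.0
[[194.9032 248.3611]
 [298.366  248.3681]
 [ 91.4306 248.373 ]] [[587.3253 235.5865]
 [570.9774 206.6993]
 [604.0537 265.1452]]
```

View pics/w3.png

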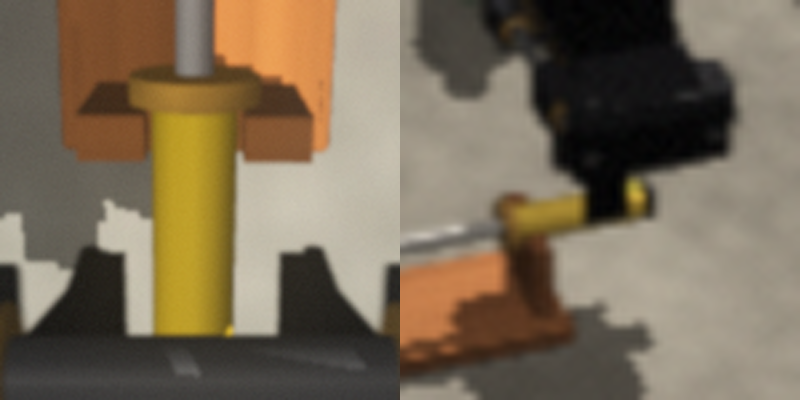

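servo_tool(
  moves="0 0 0.01 0 0.05; 0 0 0.02 0 0.05; 0 0 0.02 0 0.05; 0 0 0.02 0 0.02; 0 0 0.02 0 0; 0 0 0.02 0 0; 0 0 0.02 0 0; 0 0 0.02 0 0; 0 0 0.02 0 0; 0 0 0.02 0 0",
)

```text
time: 4.3
position: [0.5604, 0.2136, 0.0136]
tool_rot: [0.018, 1.0, 0.0, 0.0]
ft_force: [-0.1, -0.8, -0.6]
grip_width: 0.0177
grip_force: 6.0
```

servo_tool(
  moves="0 0 0 0 0; 0 0 0 0 0; 0 0 0 0 0",
)

```text
time: 4.55
position: [0.5604, 0.2136, 0.0136]
tool_rot: [0.018, 1.0, 0.0, 0.0]
ft_force: [-0.1, 0.2, 1.0]
grip_width: 0.0173
grip_force: 6.0
```

servo_tool(
  moves="0.0006 0 -0.0132 0 0; 0.0023 0 -0.0264 0 0; 0.0052 0 -0.0393 0 0; 0.0092 0 -0.052 0 0; 0.0142 0 -0.0642 0 0; 0.0204 0 -0.076 0 0; 0.0275 0 -0.0872 0 0; 0.0356 0 -0.0977 0 0; 0.0445 0 -0.1075 0 0; 0.0445 0 -0.1075 0 0",
  grip_force=4,
)

```text
time: 5.38
position: [0.5139, 0.2156, 0.1229]
tool_rot: [0.018, 1.0, 0.0, 0.0]
ft_force: [0.4, 0.3, -1.1]
grip_width: 0.0178
grip_force: 4.0
```

Run:
```python
from h import *
o,M=st(); P=np.array(o['position']); g=P+[0,0,.0385]
W=cams.camera('wrist');S=cams.camera('side')
cv2.imwrite('pics/w4.png',np.hstack([cv2.resize(W,(400,300)),cv2.resize(S[135:225,200:320],(400,300),interpolation=cv2.INTER_CUBIC)]))
u=np.array([1,-.04,0])*.707+[0,0,.707]
for a in(0,30,45,60):
  r=np.radians(a); u=np.array([np.cos(r),-.04*np.cos(r),np.sin(r)])
  X=[g-u*.187,g-u*.047]
  print(a,proj('wrist',X).ravel()*400/560,((proj('side',X)-[200,135])*400/120+[400,0]).ravel())
```

```text
t 5.38 pos [0.5139 0.2156 0.1229] yawx 177.93367445668957 zz -0.9999998763665949 F [ 0.424   0.3443 -1.1244] w 0.01778768703026378 g 3.9999548345804214
0 [ 198.9937 -150.6017  198.5753  128.0564] [379.0684 150.27   530.7383 123.5547]
30 [199.4609 -11.3051 198.7723 130.9541] [413.7555 229.0843 538.0054 143.77  ]
45 [199.5012  33.805  198.8277 137.7014] [447.4091 256.0448 546.0383 151.1133]
60 [199.4907  71.8793 198.8572 146.8028] [488.5095 272.8483 556.2935 155.9479]
```

View pics/w4.png

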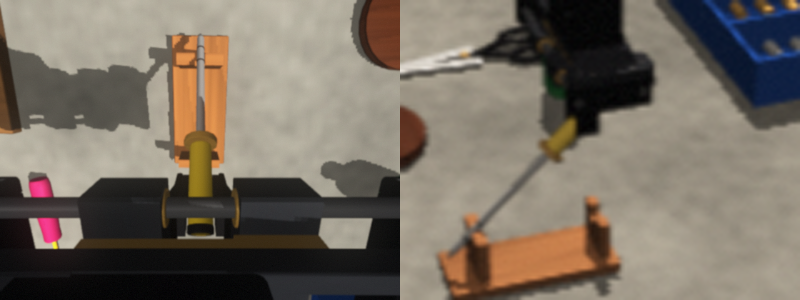

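servo_tool(
  moves="0 0 0 0 0; 0 0 0 0 0; 0 0 0 0 0; 0 0 -0.01 0 0; 0 0 -0.03 0 0; 0 0 -0.06 0 0; 0 0 -0.09 0 0; 0 0 -0.125 0 0; 0 0 -0.16 0 0; 0 0 -0.193 0 0",
  grip_force=45,
)

```text
time: 6.32
position: [0.5158, 0.2151, 0.3162]
tool_rot: [0.018, 1.0, -0.0, 0.001]
ft_force: [1.2, 0.2, -1.6]
grip_width: 0.0169
grip_force: 45.0
```

servo_tool(
  moves="-0.010 -0.030 0 0 0; -0.022 -0.068 0 0.5 0; -0.034 -0.106 0 0.8 0; -0.046 -0.144 0 1.2 0; -0.058 -0.182 0 1.5 0; -0.070 -0.22 0 1.8 0; -0.082 -0.258 0 2.2 0; -0.094 -0.296 0 2.2 0; -0.106 -0.334 0 2.2 0; -0.116 -0.36 0 2.2 0",
)

```text
time: 7.15
position: [0.6188, -0.153, 0.314]
tool_rot: [0.039, 0.999, -0.001, 0.0]
ft_force: [-0.8, 0.2, -1.2]
grip_width: 0.017
grip_force: 45.0
```

Run:
```python
from h import *
o,M=st(); d=np.array([.6285,-.176,.315])-o['position']; print(M.T@d)
```

```text
t 7.15 pos [ 0.6188 -0.153   0.314 ] yawx 175.55271991963053 zz -0.9999979628608326 F [-0.7784  0.2157 -1.2162] w 0.01703400918584982 g 45.0010509825006
[-0.0114 -0.0221 -0.0009]
```

servo_tool(
  moves="-0.006 -0.011 0 0 0; -0.0115 -0.022 0 0 0; -0.0115 -0.022 0 0 0; -0.0115 -0.022 0 0 0; -0.0115 -0.022 0 0 0",
)

```text
time: 7.57
position: [0.6278, -0.1697, 0.3139]
tool_rot: [0.037, 0.999, 0.001, -0.0]
ft_force: [-0.3, 0.5, -1.2]
grip_width: 0.0172
grip_force: 45.0
```

Run:
```python
from h import *
o,M=st(); P=np.array(o['position']); g=P+[0,0,.0385]
r=np.radians(-4.3); u=np.array([np.cos(r),np.sin(r),1])*.7071
X=[g-u*.187,g-u*.047,[.4755,-.1645,.2],np.array([.4755,-.1645,.2])-u*.06]
a=proj('wrist',X);b=proj('side',X); T=a.mean(0).astype(int)
print(a,b)
W=cams.camera('wrist');S=cams.camera('side');st()
x0=max(0,min(420,int(a[0,0])-70)); y0=max(0,min(315,int(a[2,1])-40))
print('wcrop',x0,y0)
c1=cv2.resize(W[y0:y0+105,x0:x0+140],(800,600),interpolation=cv2.INTER_CUBIC)[:, 200:600]
c2=cv2.resize(S[170:275,250:320],(400,600),interpolation=cv2.INTER_CUBIC)
cv2.imwrite('pics/p1.png',np.hstack([c1,c2]))
s=800/140
print((a-[x0,y0])*s-[200,0],(b-[250,170])*s+[400,0])
```

```text
t 7.57 pos [ 0.6278 -0.1697  0.3139] yawx 175.78213226175833 zz -0.9999991183728184 F [-0.3199  0.5492 -1.1699] w 0.017157221769998263 g 45.00018029599232
[[278.6866  49.9628]
 [278.0258 194.476 ]
 [271.6042  29.6014]
 [272.468   -7.4891]] [[298.5666 230.0205]
 [339.9495 190.3438]
 [291.2782 239.4097]
 [274.3522 255.5642]]
t 7.67 pos [ 0.6279 -0.1697  0.3142] yawx 175.80878871458833 zz -0.9999998662244608 F [-0.055   1.2773 -1.6743] w 0.01673624487654033 g 45.00021349094823
wcrop 208 0
[[ 203.9233  285.5019]
 [ 200.1473 1111.2912]
 [ 163.4525  169.151 ]
 [ 168.3884  -42.7946]] [[677.5234 342.9743]
 [913.9971 116.2502]
 [635.8753 396.6271]
 [539.1557 488.9385]]
```

View pics/p1.png

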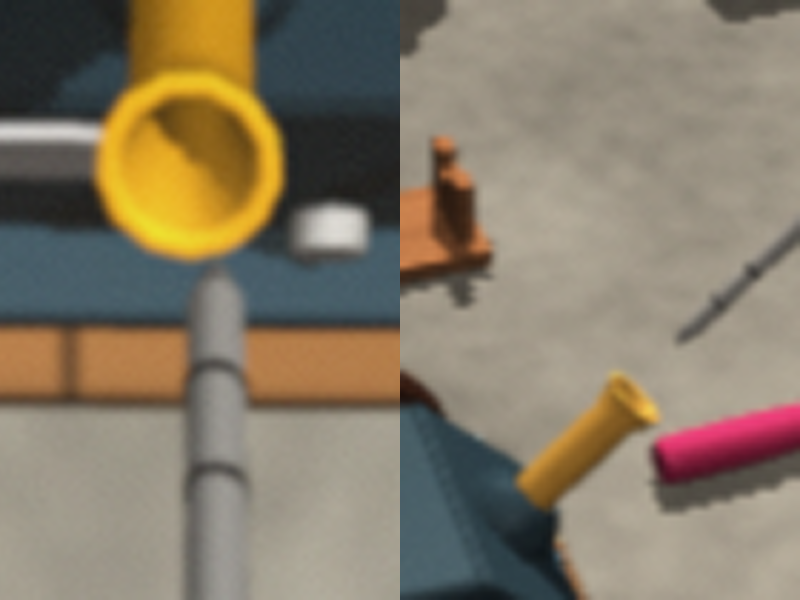

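Run:
```python
from h import *
s=800/140
w=lambda x,y:('wrist',((x+200)/s+208,y/s)); d=lambda x,y:('side',((x-400)/s+250,y/s+170))
t,e=tri([w(217,268),d(680,342)]);m,e2=tri([w(191,165),d(634,397)])
o,M=st(); g=np.array(o['position'])+[0,0,.0385]
print('tip',t,e,'mouth',m,e2); v=(t-m); print('tip-mouth',v)
r=(g-t);print('len',np.linalg.norm(r),'elev',np.degrees(np.arcsin(r[2]/np.linalg.norm(r))),'yaw',np.degrees(np.arctan2(r[1],r[0])))
a=np.radians(-4.2);u=np.array([np.cos(a),np.sin(a),1])*.7071
off=v-u*(v@u);print('axial',v@u,'off',off,'lat',off@[-np.sin(a),np.cos(a),0],'inplane(up)',off@np.array([-np.cos(a),-np.sin(a),1])*.7071)
```

```text
t 7.67 pos [ 0.6279 -0.1697  0.3142] yawx 175.80878871458833 zz -0.9999998662244608 F [-0.055   1.2773 -1.6743] w 0.01673624487654033 g 45.00021349094823
tip [ 0.4956 -0.1589  0.2208] [np.float64(0.0017966289732727822), np.float64(0.001796628973272752)] mouth [ 0.4754 -0.1609  0.1972] [np.float64(0.0008560514578753908), np.float64(0.000856051457875371)]
tip-mouth [0.0202 0.002  0.0235]
len 0.18716498798079206 elev 44.8230088654224 yaw -4.662250688189417
axial 0.030752955878861274 off [-0.0015  0.0036  0.0018] lat 0.0034488240588473424 inplane(up) 0.0024952706037368352
```

servo_tool(
  moves="-0.0018 -0.0037 0.0018 0 0; -0.0018 -0.0037 0.0018 0 0; 0.0052 -0.0037 0.0089 0 0; 0.0123 -0.0037 0.0159 0 0; 0.0194 -0.0037 0.023 0 0; 0.0265 -0.0037 0.0301 0 0; 0.0336 -0.0037 0.0372 0 0; 0.0406 -0.0037 0.0442 0 0; 0.0406 -0.0037 0.0442 0 0; 0.0406 -0.0037 0.0442 0 0",
  grip_force=20,
)

```text
time: 8.5
position: [0.5873, -0.1719, 0.2696]
tool_rot: [0.038, 0.999, 0.0, -0.0]
ft_force: [-0.2, -0.2, -0.1]
grip_width: 0.0173
grip_force: 20.0
```

Run:
```python
from h import *
o,M=st(); print(np.array(o['position'])-[.6279,-.1697,.3142], o['moment'])
W=cams.camera('wrist');S=cams.camera('side')
cv2.imwrite('pics/p2.png',np.hstack([cv2.resize(W[0:210,175:385],(400,400)),cv2.resize(S[175:275,255:355],(400,400),interpolation=cv2.INTER_CUBIC)]))
```

```text
t 8.5 pos [ 0.5873 -0.1719  0.2696] yawx 175.69675753365445 zz -0.9999999034233029 F [-0.2147 -0.1819 -0.1041] w 0.017334121406241743 g 19.999822676181793
[-0.0406 -0.0022 -0.0446] [ 0.0622 -0.0519  0.0029]
```

servo_tool(
  moves="0.0071 0 0.0071 0 0; 0.0141 0 0.0141 0 0; 0.0212 0 0.0212 0 0; 0.0283 0 0.0283 0 0; 0.0354 0 0.0354 0 0; 0.0424 0 0.0424 0 0; 0.0495 0 0.0495 0 0; 0.0566 0 0.0566 0 0; 0.0636 0 0.0636 0 0; 0.0700 0 0.0700 0 0",
)

```text
time: 9.43
position: [0.5178, -0.1669, 0.1997]
tool_rot: [0.038, 0.999, -0.0, 0.001]
ft_force: [0.1, 1.8, -1.1]
grip_width: 0.0176
grip_force: 20.0
```

servo_tool(
  moves="0 0 0 0 0; 0 0 0 0 0",
)

```text
time: 9.6
position: [0.5175, -0.1669, 0.1995]
tool_rot: [0.038, 0.999, 0.0, -0.0]
ft_force: [-0.7, 0.7, -0.6]
grip_width: 0.0175
grip_force: 20.0
```

servo_tool(
  moves="0.0028 0 0.0028 0 0; 0.0057 0 0.0057 0 0; 0.0078 0 0.0078 0 0; 0.0092 0 0.0092 0 0; 0.0106 0 0.0106 0 0; 0.0106 0 0.0106 0 0; 0.0106 0 0.0106 0 0",
)

```text
time: 10.18
position: [0.5112, -0.167, 0.1917]
tool_rot: [0.038, 0.999, -0.001, 0.005]
ft_force: [3.5, 3.3, 7.4]
grip_width: 0.0175
grip_force: 20.0
```

servo_tool(
  moves="0.0015 0 0.001 0 0; 0.003 0 0.002 0 0; 0.003 0 0.002 0 0; 0.003 0 0.002 0 0; 0.003 0 0.002 0 0; 0.003 0 0.002 0 0",
)

```text
time: 10.68
position: [0.5114, -0.1673, 0.1914]
tool_rot: [0.038, 0.999, -0.002, 0.009]
ft_force: [7.2, 4.1, 12.4]
grip_width: 0.0173
grip_force: 20.0
```

Run:
```python
from h import *
o,M=st(); print(o['moment'])
W=cams.camera('wrist');S=cams.camera('side')
cv2.imwrite('pics/p3.png',np.hstack([cv2.resize(W[90:270,180:360],(400,400)),cv2.resize(S[205:265,265:325],(400,400),interpolation=cv2.INTER_CUBIC)]))
```

```text
t 10.68 pos [ 0.5114 -0.1673  0.1914] yawx 175.59637361532904 zz -0.9998441269708032 F [ 7.2166  4.0778 12.3711] w 0.01726436942074057 g 20.015015602111816
[ 0.9055 -1.2626 -0.1353]
```

View pics/p3.png

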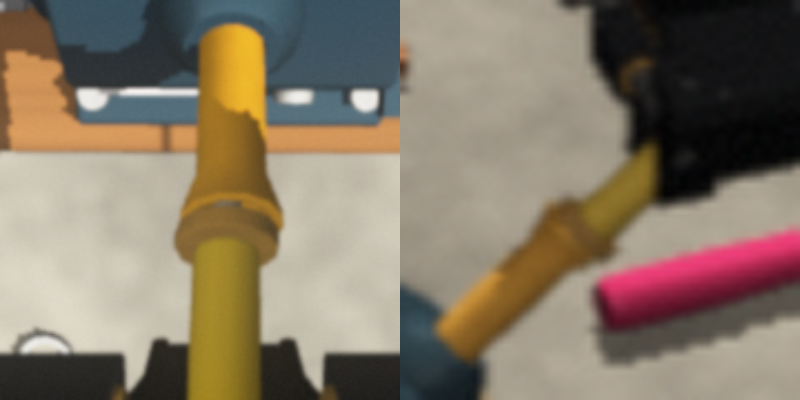

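servo_tool(
  moves="0.001 0.001 -0.001 0 0; 0.002 0.002 -0.002 0 0; 0.002 0.002 -0.002 0 0; 0.003 0.002 -0.001 0 0; 0.003 0.002 -0.001 0 0; 0.003 0.002 -0.001 0 0; 0.003 0.002 -0.001 0 0; 0.003 0.002 -0.001 0 0",
  grip_force=10,
)

```text
time: 11.45
position: [0.5087, -0.1665, 0.1921]
tool_rot: [0.038, 0.999, -0.003, 0.009]
ft_force: [7.0, 2.4, 9.8]
grip_width: 0.0174
grip_force: 10.0
```

Run:
```python
from h import *
o,M=st(); print(o['moment'])
im=cams.camera('wrist'); h=cv2.cvtColor(im,cv2.COLOR_BGR2HSV); m=cams.camera_model('wrist')
cv2.imwrite('pics/p4.png',im)
k=cv2.inRange(h,(14,90,60),(40,255,255))
for y in range(170,240,2):
    xs=np.nonzero(k[y,230:340])[0]+230
    print(y,(xs.min(),xs.max(),len(xs)) if len(xs) else None, im[y,(xs.min()+xs.max())//2] if len(xs) else '')
```

```text
t 11.45 pos [ 0.5087 -0.1665  0.1921] yawx 175.63554358416485 zz -0.9998247529947879 F [6.9781 2.3785 9.8239] w 0.017366292557866814 g 10.010709464550018
[ 0.3018 -1.3365 -0.0918]
170 (np.int64(267), np.int64(298), 32) [ 40 108 148]
172 (np.int64(267), np.int64(298), 32) [ 36 104 145]
174 (np.int64(266), np.int64(299), 34) [ 37 101 142]
176 (np.int64(266), np.int64(299), 34) [ 38 102 139]
178 (np.int64(265), np.int64(300), 36) [ 39 100 136]
180 (np.int64(264), np.int64(301), 38) [ 38 103 142]
182 (np.int64(263), np.int64(302), 40) [ 42 123 170]
184 (np.int64(262), np.int64(302), 41) [ 40 111 151]
186 (np.int64(262), np.int64(303), 42) [ 49  97 126]
188 (np.int64(261), np.int64(304), 44) [ 51 100 130]
190 (np.int64(260), np.int64(305), 46) [ 50  99 131]
192 (np.int64(260), np.int64(305), 46) [ 52 102 132]
194 (np.int64(260), np.int64(305), 46) [ 52 104 135]
196 (np.int64(259), np.int64(305), 47) [ 54 102 133]
198 (np.int64(259), np.int64(303), 45) [ 51 101 133]
200 (np.int64(259), np.int64(303), 45) [ 44 118 145]
202 (np.int64(258), np.int64(303), 46) [ 42 132 159]
204 (np.int64(259),
[... 234 characters left out ...]
44 132 158]
214 (np.int64(266), np.int64(295), 30) [ 43 133 160]
216 (np.int64(266), np.int64(295), 30) [ 44 133 160]
218 (np.int64(266), np.int64(295), 30) [ 43 134 159]
220 (np.int64(266), np.int64(295), 30) [ 43 133 159]
222 (np.int64(266), np.int64(295), 30) [ 42 133 159]
224 (np.int64(266), np.int64(295), 30) [ 44 133 159]
226 (np.int64(266), np.int64(295), 30) [ 43 133 161]
228 (np.int64(266), np.int64(295), 30) [ 44 135 162]
230 (np.int64(266), np.int64(295), 30) [ 41 132 158]
232 (np.int64(266), np.int64(295), 30) [ 40 131 159]
234 (np.int64(265), np.int64(295), 31) [ 40 131 157]
236 (np.int64(265), np.int64(295), 31) [ 41 131 158]
238 (np.int64(265), np.int64(295), 31) [ 39 131 157]
```

servo_tool(
  moves="0 0 0 0 0; 0 0 0 0 0; -0.004 0 -0.004 0 0; -0.011 0 -0.011 0 0; -0.021 0 -0.021 0 0; -0.031 0 -0.031 0 0; -0.041 0 -0.041 0 0; -0.051 0 -0.051 0 0; -0.061 0 -0.061 0 0; -0.071 0 -0.071 0 0",
  grip_force=30,
)

```text
time: 12.33
position: [0.5721, -0.1692, 0.2588]
tool_rot: [0.037, 0.999, -0.0, -0.001]
ft_force: [0.5, -1.1, -2.7]
grip_width: 0.0172
grip_force: 30.0
```

servo_tool(
  moves="-0.01 0 -0.01 0 0; -0.02 0 -0.02 0 0; -0.03 0 -0.03 0 0; -0.04 0 -0.04 0 0; -0.05 0 -0.05 0 0; -0.055 0 -0.055 0 0; -0.055 0 -0.055 0 0",
)

```text
time: 12.92
position: [0.6281, -0.1737, 0.3147]
tool_rot: [0.037, 0.999, -0.001, 0.001]
ft_force: [1.3, 0.5, -1.1]
grip_width: 0.0175
grip_force: 30.0
```

```bash
cat >> h.py <<'E'
def rod(n='wrist'):
    "tip pixel estimate: project for a range of elevations, return obs image"
    return cams.camera(n)
E
python3 - <<'E'
from h import *
o,M=st(); P=np.array(o['position']); g=P+[0,0,.0385]
print(g-np.array([.4754,-.1625,.1985]))
cv2.imwrite('pics/p5.png',cams.camera('side'))
E
```

```text
t 12.92 pos [ 0.6281 -0.1737  0.3147] yawx 175.71226821041478 zz -0.9999982192558922 F [ 1.3376  0.4518 -1.1171] w 0.017540839342345134 g 29.987104833126068
[ 0.1527 -0.0112  0.1547]
```

servo_tool(
  moves="0 0 -0.02 0 0; 0 0 -0.04 0 0; 0.017 0 -0.04 0 0; 0.034 0 -0.04 0 0; 0.051 0 -0.04 0 0; 0.051 0 -0.02 0 0; 0.051 0 0 0 0; 0.051 0 0.012 0 0; 0.051 0 0.017 0 0; 0.051 0 0.017 0 0",
)

```text
time: 13.8
position: [0.5742, -0.1687, 0.2948]
tool_rot: [0.038, 0.999, 0.001, -0.002]
ft_force: [0.5, -0.6, -0.2]
grip_width: 0.0173
grip_force: 30.0
```

Run:
```python
from h import *
o,M=st(); P=np.array(o['position']); g=P+[0,0,.0385]; print(g-np.array([.465,-.162,.209]))
im=cams.camera('side'); r=np.radians(-4.3)
for a in (40,45,50):
  A=np.radians(a);u=np.array([np.cos(r)*np.cos(A),np.sin(r)*np.cos(A),np.sin(A)])
  print(a,proj('side',[g-u*.187,g-u*.047]).ravel())
cv2.imwrite('pics/p6.png',cv2.resize(im[180:270,250:370],(800,600),interpolation=cv2.INTER_CUBIC))
```

```text
t 13.8 pos [ 0.5742 -0.1687  0.2948] yawx 175.67894713493553 zz -0.999985666144291 F [ 0.46   -0.6036 -0.1739] w 0.017347912918405893 g 29.98670518398285
[ 0.1092 -0.0067  0.1243]
40 [273.4581 237.8075 317.6925 200.4104]
45 [277.7434 240.7497 318.7079 201.2501]
50 [282.3623 243.2579 319.8264 201.9827]
```

servo_tool(
  moves="-0.0025 0 0.003 0 0; -0.0025 0 0.006 0 0; -0.0025 0 0.007 0 0; -0.0025 0 0.007 0 0; -0.0025 0 0.007 0 0",
  grip_force=30,
)

```text
time: 14.27
position: [0.5786, -0.1696, 0.2902]
tool_rot: [0.038, 0.999, -0.0, 0.0]
ft_force: [-0.4, 0.1, -1.9]
grip_width: 0.0175
grip_force: 30.0
```

servo_tool(
  moves="-0.001 0 0.001 0 0; -0.002 0 0.002 0 0; -0.0098 0 0.0102 0 0; -0.0098 0 0.0102 0 0",
  grip_force=5,
)

```text
time: 14.6
position: [0.5889, -0.1702, 0.2783]
tool_rot: [0.038, 0.999, 0.0, -0.0]
ft_force: [-0.6, -0.4, -1.2]
grip_width: 0.0176
grip_force: 5.0
```

Run:
```python
from h import *
o,M=st(); P=np.array(o['position']); g=P+[0,0,.0385]; print(g-np.array([.465,-.162,.209]))
```

```text
t 14.6 pos [ 0.5889 -0.1702  0.2783] yawx 175.69466680526833 zz -0.9999993755248605 F [-0.6438 -0.3994 -1.2063] w 0.01760021702486114 g 5.000147894024849
[ 0.1239 -0.0082  0.1078]
```

```bash
cat >> h.py <<'E'
def ang():
    o,M=st(); g=np.array(o['position'])+[0,0,.0385]; r=np.radians(-4.3)
    im=cams.camera('wrist'); cv2.imwrite('pics/a_%d.png'%(o['time']*100),im)
    h=cv2.cvtColor(im,cv2.COLOR_BGR2HSV); k=cv2.inRange(h,(14,90,50),(40,255,255))
    out=[]
    for y in range(120,250,3):
        xs=np.nonzero(k[y,225:335])[0]+225
        if len(xs): out.append((y,int(xs.min()),int(xs.max()),len(xs)))
    print(out)
    for a in range(-10,61,10):
        A=np.radians(a);u=np.array([np.cos(r)*np.cos(A),np.sin(r)*np.cos(A),np.sin(A)])
        w=np.array([-np.cos(r)*np.sin(A),-np.sin(r)*np.sin(A),np.cos(A)]); s=np.array([np.sin(r),-np.cos(r),0])
        c=g-u*.044; p=proj('wrist',[c,c-s*.014,c+s*.014,c+w*.014,g-u*.187,g-u*.1]); print(a,'collar row',p[0,1],'top',p[3,1],'cols',p[1,0],p[2,0],'tip',p[4],'mid',p[5])
E
python3 - <<'E'
from h import *
ang()
E
```

```text
t 14.6 pos [ 0.5889 -0.1702  0.2783] yawx 175.69466680526833 zz -0.9999993755248605 F [-0.6438 -0.3994 -1.2063] w 0.01760021702486114 g 5.000147894024849
[(183, 280, 280, 1), (186, 266, 294, 29), (189, 261, 299, 39), (192, 259, 301, 43), (195, 258, 302, 45), (198, 258, 303, 46), (201, 258, 303, 46), (204, 259, 302, 44), (207, 262, 298, 37), (210, 265, 295, 31), (213, 265, 295, 31), (216, 265, 295, 31), (219, 265, 295, 31), (222, 265, 295, 31), (225, 265, 295, 31), (228, 265, 295, 31), (231, 265, 295, 31), (234, 265, 295, 31), (237, 265, 295, 31), (240, 265, 295, 31), (243, 265, 295, 31), (246, 264, 296, 33), (249, 264, 297, 34)]
-10 collar row 192.91487888920534 top 205.22803114775573 cols 307.17244522125304 247.3108522194521 tip [ 275.0475 -304.3883] mid [276.667   59.7515]
0 collar row 188.3224113107031 top 194.42294029625037 cols 305.91272150907145 248.83580645626424 tip [ 276.3977 -197.4642] mid [277.0679  63.7763]
10 collar row 186.7032165164659 top 187.18566515947344 cols 304.7106969125716 250.2914889217836 tip [ 277.2091 -120.3997] mid [277.3998  73.6203]
20 collar row 187.7176996794889 top 183.32954619418288 cols 303.59794700959463 251.63958406847775 tip [277.7366 -60.309 ] mid [277.671   87.2253]
30 collar row 190.99825136166334 top 182.52509486630606 cols 302.5948932485001 252.85528123378126 tip [278.0981 -10.8444] mid [277.8906 103.2027]
40 collar row 196.18671580656843 top 184.37735156393813 cols 301.71332085625323 253.92423213819131 tip [278.3543  31.5561] mid [278.0669 120.6519]
50 collar row 202.95568154831764 top 188.4815890858506 cols 300.958860018507 254.83954977081774 tip [278.5398  69.0912] mid [278.207  139.0106]
60 collar row 211.0177300218499 top 194.4577475162942 cols 300.3331203804806 255.5992248524477 tip [278.6751 103.2252] mid [278.3166 157.9434]
```

servo_tool(
  moves="-0.005 0 0.0055 0 0; -0.0089 0 0.011 0 0; -0.013 0 0.017 0 0; -0.0168 0 0.0227 0 0; -0.0202 0 0.029 0 0; -0.0236 0 0.0351 0 0; -0.0265 0 0.0415 0 0; -0.0294 0 0.048 0 0; -0.0294 0 0.048 0 0; -0.0294 0 0.048 0 0",
  grip_force=5,
)

```text
time: 15.48
position: [0.6172, -0.1723, 0.2311]
tool_rot: [0.038, 0.999, 0.0, -0.001]
ft_force: [-0.3, -1.0, -0.4]
grip_width: 0.0176
grip_force: 5.0
```

Run:
```python
from h import *
ang()
```

```text
t 15.48 pos [ 0.6172 -0.1723  0.2311] yawx 175.69415615893908 zz -0.9999985184878586 F [-0.304  -1.0413 -0.3725] w 0.017616702461609325 g 4.9999818205833435
[(183, 263, 298, 36), (186, 256, 304, 49), (189, 256, 304, 49), (192, 256, 304, 49), (195, 257, 304, 48), (198, 265, 295, 31), (201, 265, 296, 32), (204, 265, 296, 32), (207, 265, 296, 32), (210, 265, 296, 32), (213, 265, 296, 32), (216, 265, 296, 32), (219, 264, 296, 33), (222, 264, 296, 33), (225, 264, 296, 33), (228, 264, 296, 33), (231, 264, 296, 33), (234, 264, 296, 33), (237, 264, 296, 33), (240, 264, 296, 33), (243, 264, 296, 33), (246, 263, 297, 35), (249, 263, 297, 35)]
-10 collar row 191.4450231918762 top 203.647450970803 cols 307.38525840823183 247.54067153253538 tip [ 275.2634 -307.3995] mid [276.8857  58.0289]
0 collar row 186.90650920112995 top 192.90160944418318 cols 306.12389984420787 249.06136251513914 tip [ 276.5997 -199.6876] mid [277.2798  62.211 ]
10 collar row 185.33819926626572 top 185.72294898167632 cols 304.9202132573257 250.51357006673413 tip [ 277.4034 -122.154 ] mid [277.6066  72.1895]
20 collar row 186.39944610958844 top 181.92308476609756 cols 303.8058664100749 251.85894513052003 tip [277.9267 -61.7596] mid [277.8741  85.9076]
30 collar row 189.7218759833193 top 181.17118969386863 cols 302.801349097214 253.07261958326282 tip [278.2858 -12.0877] mid [278.0911 101.9785]
40 collar row 194.94680658377166 top 183.0713133285092 cols 301.9184919649473 254.14017993985763 tip [278.541   30.4589] mid [278.2657 119.5039]
50 collar row 201.74648437627908 top 187.21803378281498 cols 301.16295129417836 255.05467621650553 tip [278.7262  68.0986] mid [278.4049 137.9231]
60 collar row 209.83328218160923 top 193.23083400125606 cols 300.53634796935506 255.81404375069678 tip [278.8618 102.3074] mid [278.5141 156.9027]
```

servo_tool(
  moves="-0.0023 0 0.0067 0 0; -0.0045 0 0.0134 0 0; -0.0063 0 0.0202 0 0; -0.0079 0 0.0271 0 0; -0.0091 0 0.0341 0 0; -0.0101 0 0.0411 0 0; -0.0107 0 0.0481 0 0; -0.0111 0 0.0555 0 0; -0.0111 0 0.0555 0 0; -0.0111 0 0.0555 0 0",
)

```text
time: 16.37
position: [0.6281, -0.1731, 0.1755]
tool_rot: [0.038, 0.999, 0.0, -0.001]
ft_force: [0.7, -0.4, -1.2]
grip_width: 0.0179
grip_force: 5.0
```

Run:
```python
from h import *
ang()
```

```text
t 16.37 pos [ 0.6281 -0.1731  0.1755] yawx 175.68834658040723 zz -0.9999984642740295 F [ 0.7424 -0.4472 -1.1981] w 0.017938318462903818 g 4.9998316168785095
[(183, 266, 297, 15), (186, 255, 305, 35), (189, 253, 307, 55), (192, 254, 307, 54), (195, 254, 307, 54), (198, 255, 305, 51), (201, 261, 298, 38), (204, 263, 297, 35), (207, 263, 297, 35), (210, 263, 297, 35), (213, 263, 297, 35), (216, 263, 296, 34), (219, 263, 297, 35), (222, 264, 297, 34), (225, 264, 296, 33), (228, 264, 296, 33), (231, 264, 296, 33), (234, 264, 296, 33), (237, 264, 296, 33), (240, 264, 296, 33), (243, 264, 296, 33), (246, 263, 297, 35), (249, 263, 297, 35)]
-10 collar row 191.08405943492644 top 203.25733959145023 cols 307.45587462478824 247.60356482180936 tip [ 275.3475 -308.2278] mid [276.957   57.5742]
0 collar row 186.56025967814375 top 192.52611267577146 cols 306.191177946427 249.12150636239926 tip [ 276.662  -200.2695] mid [277.3429  61.806 ]
10 collar row 185.0063948036574 top 185.36293859091046 cols 304.9844369928136 250.5712567247861 tip [ 277.4531 -122.5958] mid [277.6633  71.8269]
20 collar row 186.08134888864447 top 181.57868359641827 cols 303.8673850054376 251.91450447419697 tip [277.9688 -62.1135] mid [277.9259  85.5804]
30 collar row 189.41640989252602 top 180.84191383837396 cols 302.8605461982246 253.12639799970046 tip [278.3231 -12.383 ] mid [278.1392 101.6804]
40 collar row 194.65266934189424 top 182.75622519417294 cols 301.9757631121917 254.19252579968546 tip [278.5752  30.2044] mid [278.3111 119.2295]
50 collar row 201.46223564018894 top 186.91588244220793 cols 301.2186891088303 255.1059308428247 tip [278.7587  67.8732] mid [278.4483 137.6677]
60 collar row 209.55740751637245 top 192.94017056331347 cols 300.5909335245194 255.8645365931138 tip [278.8933 102.1031] mid [278.5563 156.6623]
```

servo_tool(
  moves="0 0 0 0 0; 0 0 0 0 0; 0 0 0 0 0; 0 0 0 0 0; 0 0 -0.01 0 0; 0 0 -0.025 0 0; 0 0 -0.04 0 0; 0 0 -0.055 0 0; 0 0 -0.06 0 0; 0 0 -0.06 0 0",
  grip_force=50,
)

```text
time: 17.25
position: [0.6299, -0.1739, 0.2389]
tool_rot: [0.038, 0.999, -0.001, 0.002]
ft_force: [-0.4, -0.9, -0.8]
grip_width: 0.0166
grip_force: 50.0
```

Run:
```python
from h import *
o,M=st(); g=np.array(o['position'])+[0,0,.0385]; r=np.radians(-4.3)
im=cams.camera('side').astype(float)
# rod is a bright straight line ~ score each elevation by contrast of axis pixels against pixels beside it
gray=im.mean(2)
best=[]
for a in np.arange(-20,46,1.):
    A=np.radians(a);u=np.array([np.cos(r)*np.cos(A),np.sin(r)*np.cos(A),np.sin(A)])
    s=np.linspace(.06,.18,60); p=proj('side',[g-u*t for t in s]).astype(np.float32)
    d=p[-1]-p[0]; n=np.array([-d[1],d[0]])/np.hypot(*d)
    v=lambda q: cv2.remap(im.astype(np.float32),q[:,:1].astype(np.float32).copy(),q[:,1:].astype(np.float32).copy(),cv2.INTER_LINEAR)[:,0]
    c=v(p); q1=v(p+n*4);q2=v(p-n*4)
    sat=lambda z: z.max(1)-z.min(1)
    best.append((round(float(np.minimum(np.linalg.norm(c-q1,axis=1),np.linalg.norm(c-q2,axis=1)).mean()),1),a))
print(sorted(best)[::-1][:8]); print([b for b in best if abs(b[1])<12])
cv2.imwrite('pics/f1.png',im)
ang()
```

```text
t 17.25 pos [ 0.6299 -0.1739  0.2389] yawx 175.69622124442725 zz -0.9999881540672185 F [-0.4108 -0.8885 -0.8199] w 0.01664939707372324 g 49.999521374702454
[(70.8, np.float64(3.0)), (59.1, np.float64(2.0)), (54.5, np.float64(4.0)), (42.2, np.float64(0.0)), (42.1, np.float64(-1.0)), (35.3, np.float64(5.0)), (30.0, np.float64(45.0)), (29.2, np.float64(44.0))]
[(10.8, np.float64(-11.0)), (8.1, np.float64(-10.0)), (5.3, np.float64(-9.0)), (5.9, np.float64(-8.0)), (8.1, np.float64(-7.0)), (10.9, np.float64(-6.0)), (11.0, np.float64(-5.0)), (11.3, np.float64(-4.0)), (13.8, np.float64(-3.0)), (23.8, np.float64(-2.0)), (42.1, np.float64(-1.0)), (42.2, np.float64(0.0)), (18.3, np.float64(1.0)), (59.1, np.float64(2.0)), (70.8, np.float64(3.0)), (54.5, np.float64(4.0)), (35.3, np.float64(5.0)), (22.2, np.float64(6.0)), (14.0, np.float64(7.0)), (9.3, np.float64(8.0)), (7.5, np.float64(9.0)), (6.0, np.float64(10.0)), (6.4, np.float64(11.0))]
t 17.3 pos [ 0.6291 -0.1735  0.2374] yawx 175.6932547822126 zz -0.9999977832901107 F [ 0.0613  0.5929 -1.2407] w 0.017136258808500147 g 49.99951243400574
[(1
[... 1064 characters left out ...]
31]
30 collar row 191.96769946597905 top 183.5417363217549 cols 302.39319060317575 252.2723416049441 tip [277.7925 -11.6116] mid [277.5357 103.4008]
40 collar row 197.1386657712106 top 185.33957068382162 cols 301.5208146235348 253.38083260738952 tip [278.116   31.1133] mid [277.7582 120.9226]
50 collar row 203.9065595460669 top 189.4128937964252 cols 300.7745939064215 254.3298398121576 tip [278.35    68.8728] mid [277.935  139.3533]
60 collar row 211.98148284066738 top 195.3773718295576 cols 300.15594010579866 255.11747330037707 tip [278.5207 103.1723] mid [278.0734 158.3576][ WARN:0@1.493] global loadsave.cpp:1063 imwrite_ Unsupported depth image for selected encoder is fallbacked to CV_8U.
```

servo_tool(
  moves="0 0 0 0 0; 0 0 0 0 0; 0 0 0 0 0; 0 0 0 0 0; 0 0 0 0 0; 0 0 0 0 0; 0 0 0 0 0; 0 0 0 0 0; 0 0 0 0 0; 0 0 0 0 0",
)

```text
time: 18.18
position: [0.6286, -0.1733, 0.2364]
tool_rot: [0.038, 0.999, -0.0, 0.0]
ft_force: [-0.5, 0.4, -0.8]
grip_width: 0.0168
grip_force: 50.0
```

Run:
```python
from h import *
o,M=st()
a=cv2.imread('pics/f1.png').astype(int);b=cams.camera('side').astype(int); print('change',abs(a-b).max(2)[180:260,230:360].mean())
print(job.hand_in())
```

```text
t 18.18 pos [ 0.6286 -0.1733  0.2364] yawx 175.6899301105432 zz -0.9999999970658141 F [-0.4563  0.426  -0.8087] w 0.016822900748754623 g 49.99950349330902
change 2.7242307692307692
the job is handed in; nothing more can be done
None
```

The job is handed in, with no verdict returned: the dipstick went into the tube until its collar stopped on the mouth, was drawn right out, and is held still about 27 cm above the bench, roughly 3° off level by my camera measurement.

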